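# Eject the cassette carrier and stop it on the ledge

## Robot

A 7-joint arm with a two-finger parallel gripper is mounted at the origin on the work surface; the furniture and walls round the work are solid. World frame = base frame: x ahead of the robot, y to its left, z up, the work surface at z = 0. Lengths are in m, angles in rad, forces in N, time in s.
With the tool pointing down it reaches from about 0.4 to 0.85 m from the base axis. Payload 10.4 kg.
Tool frame: the origin (TCP) lies midway between the tips of the shut fingers; the grasp point (between the pads) lies 19 mm behind it; z points along the fingers, y is the line along which they close (so a half turn about z gives the same grasp; the last joint's range is limited). The gripper opens to 85 mm and grips with 20 to 120 N. Pads are 22 mm wide; open, the fingers measure 114 mm over their backs; the gripper's body (76 mm by 85 mm) begins 54 mm behind the grasp point. The pads swing forward as they close: fully open they stand 13 mm farther back than shut.
Start: joints at [-1.254, 0.332, -0.065, 1.46, 0.022, 1.35, -0.088], TCP at [0.208, 0.589, 0.231] pointing down, gripper open.
Joint ranges: [-2.6, 2.6], [-0.5, 2.12], [-1.47, 1.34], [0.16, 2.42], [-1.27, 4.41], [0.06, 2.06], [-2.6, 2.6]. Speed limits (rad/s): [2.22, 2.22, 2.79, 2.79, 3.14, 3.14, 3.14].

## Interface

Orientations are given as a unit quaternion [x, y, z, w].
In Python, from workcell import get_obs, camera, camera_params, hand_in gives the robot as it stands.
- The arm moves only by the tool carry_out, never from a script. Its argument "commands" is a list that holds one entry, the list of rows, each a list of 6 numbers: the shift along the tool's x, y, z in units of 40 mm (1.0 is 40 mm), then the turn, a rotation vector about the tool's x, y, z in units of 6 degrees (1.0 is 6 degrees). In form: [[[x, y, z, ax, ay, az], ...]]. A call has 1 to 20 rows; each row shifts and turns the commanded pose from where the row before left it, along the tool's axes as they then stand; what a row does not reach is not made up. A row lasts 1/12 s, in which the tool goes at most 41.7 mm and 7.16 degrees, less where a joint would pass 70% of its speed; a pose out of reach is approached as far as the arm can. A call is refused whole if a number of a shift passes 1 or a number of a turn 1, either way. A call with a gripper value outside its range is refused whole. "hand" is the closure, from -1 (fully open) to 1 (shut), set as the call begins (left out, the last holds). The fingers move at their own pace and stop on an object; "force" is the grip in N (left out, the last holds). Time passes only in rows, so rows that do not move let the fingers close. It gives the time, the measured TCP pose, the force, the opening and the grip force at its end, in the units of the state.
- get_obs(): the state, without advancing time (a new reading comes with each control period).
- camera(name): name is "side" or "top" or "wrist"; returns the picture (400x640x3 uint8, red, green, blue); there is no depth.
- camera_params(name): a dict with "mtx" (3x3 intrinsics, pixels), "R" (3x3) and "t" (3): a world point X has camera coordinates R X + t. Camera axes: x right, y down, z forward; pixel columns grow to the right and rows downward; lengths in m; the calibration is good to about 2 mm. A picture is of the moment at which its call begins: read the wrist's pose just before it. camera_params takes no time and is no camera call; for the wrist camera it gives the pose at the moment of the call.
- hand_in(): hands the job in; it is judged then, once.
The state is a dict: "clock": time; "joint_pos": joint angles; "joint_velocities": joint speeds; "tau": joint torques, N m; "position": TCP position; "ee_rot": TCP orientation; "ft_force": force on the tool from outside, world axes, zero at the start; "torque": the same for the moment, N m; "grip_width": opening from 0.0 (shut) to 1.0 (fully open); "grasp_force": force on a finger pad.
Only numpy, scipy, OpenCV 4.12 (cv2) and the standard library are available. Lean on these libraries where they do the work, as an engineer would, in place of code of your own. Each camera call takes 0.05 s, during which the arm holds its last target. There are 200 camera calls.

## Task

Press the reader's eject key with one finger while the other finger already waits just above the ledge in front of the slot, so that the cassette carrier springs out against that finger and does not skate off the ledge. Keep the key down for about a second until the carrier stands still, then let the key up and take the hand away, leaving the carrier lying flat on the ledge, clearly popped out. Do not pick the carrier up, and leave the things around the reader where they are.

Things in the scene. Friction and masses are not known exactly. Their poses are not given: they have to be found in the camera images.
- reader: White cassette reader, fixed. Origin: on the worktop (z = 0), on the slot's middle line, in the plane of the slot's mouth (housing front face). +x points into the housing, -x out along the ledge, +y to the side of the eject key, z up. Housing x 0 to 105 mm, y -52 to +52, 58 mm high. Slot 33 mm wide, floor 18 mm high. The key's well beside the ledge: y 34 to 76 mm, rim 19 mm high.
- ledge_mid (a point): Point on the top of the aluminium ledge in front of the slot, on its middle line, 35 mm out from the mouth (reader x = -35, y = 0, z = 18 mm); axes as the reader. The ledge runs from the mouth 55 mm out (reader x 0 to -55), 48 mm wide, its far end open. Two low guide lips, 33 mm apart, rise 2.5 mm above it.
- key_top (a point): Centre of the top of the eject key, a grey cap 34 mm (reader x) by 26 mm (reader y), at reader x = -35, y = +55 mm, so straight beside ledge_mid, 55 mm from the middle line; 30 mm above the worktop when up, 23 mm when fully down. Moves with the key; axes as the reader.
- eject_key (a joint): Travel of the eject key, m: 0 up, 0.007 fully down. Spring 1.8 N at the top, 3.9 N at the bottom. At about 4 mm it frees a spring pusher behind the carrier; it rises by itself when let go. The ejector fires once only.
- carrier: Loose slippery grey cassette carrier 76 mm long (x), 30 wide, 16 high, a white test cassette 65x13x4 mm clipped on top; about 60 g. Origin: centre of its underside; axes as the reader. At first its front end stands 8 mm out of the slot (origin at reader x = +30, z = 18 mm). Freed, it is driven 16 mm along reader -x, reaching about 1 m/s, then coasts and, unstopped, skates off the ledge.
- carrier_front (a point): Centre of the carrier's front end face (the end that comes out first), 8 mm above its underside.
- timer: Bystander: flat white countdown timer 62x62x18 mm, loose; origin centre of its underside. Leave alone.
- forceps: Bystander: steel forceps 14x136x5 mm (long along its y), lying loose; origin centre of its underside. Leave alone.
- white_bottle: Bystander: white bottle with a screw cap, 48 mm across, 93 mm high, loose; origin centre of its underside. Leave alone.
- marker: Bystander: black marker pen 12x137x13 mm (long along its y), lying loose; origin centre of its underside. Leave alone.
- spare_cassette: Bystander: white test cassette 13x65x4 mm (long along its y), lying loose in front of the reader; origin centre of its underside. Leave alone.

How it is judged:
By the outcome, as a careful person would: the job done as asked, in the order asked, and still so for the second after the job is handed in, with the robot touching nothing.
It also fails if it takes over 32 s, if anything falls off the work surface, if the arm or the gripper's body presses on something with over 40 N, if the wrist force passes 120 N, or if a joint passes its speed limit or range.

## Working session

There is one attempt and no reset: what is moved stays moved. The work goes in short steps, Python scripts to look and compute and a tool call to move; the robot and the scene stay as the last step left them, time stands still between calls to the robot, and variables do not carry over. Pictures are saved under pics/ and viewed, at most 10 in all, crops included, and the job is handed in when it is done.

Besides the shell and the picture viewer there is one more tool, called after ">>>" as name(argument=value, ...) on one line, values as JSON. carry_out: Moves the arm, as the interface text tells. Its arguments: {"type":"object","properties":{"commands":{"type":"array"},"hand":{"type":"number"},"force":{"type":"number"}},"required":["commands"]}

```bash
mkdir -p pics
python3 - <<'E'
from workcell import *
import cv2,numpy as np
o=get_obs();print({k:np.round(o[k],3) for k in('clock','position','ee_rot','grip_width','ft_force')})
for n in('top','side'):
    cv2.imwrite(f'pics/{n}0.png',camera(n)[:,:,::-1]);p=camera_params(n);print(n,p)
E
```

```text
{'clock': np.float64(0.0), 'position': array([0.208, 0.589, 0.23 ]), 'ee_rot': array([ 0.169,  0.986, -0.001, -0.   ]), 'grip_width': np.float64(1.003), 'ft_force': array([ 0.725, -0.764, -0.142])}
top {'mtx': array([[490.17847476,   0.        , 319.47072009],
       [  0.        , 490.17847476, 197.92628503],
       [  0.        ,   0.        ,   1.        ]]), 'R': array([[-0.02597955, -0.99922455,  0.0295865 ],
       [-0.99795199,  0.02419311, -0.05921593],
       [ 0.05845422, -0.03106431, -0.99780665]]), 't': array([0.00678423, 0.5650713 , 0.88196933])}
side {'mtx': array([[427.15055601,   0.        , 322.06746072],
       [  0.        , 427.15055601, 195.61427278],
       [  0.        ,   0.        ,   1.        ]]), 'R': array([[ 0.99900719,  0.041198  , -0.01695144],
       [ 0.00912298, -0.56163874, -0.82733228],
       [-0.04360502,  0.82635625, -0.56145699]]), 't': array([-0.537867  ,  0.03446525,  0.97684762])}
```

View pics/top0.png

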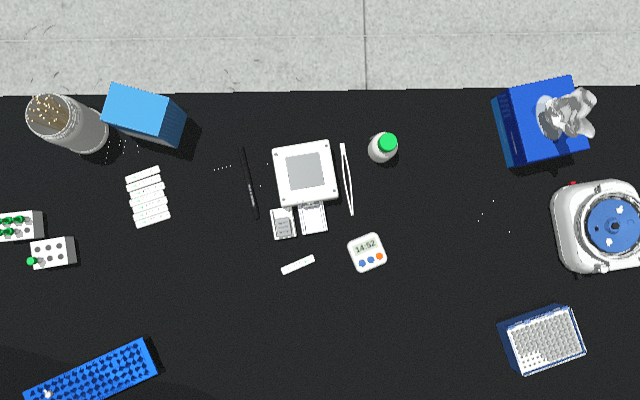

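View pics/side0.png

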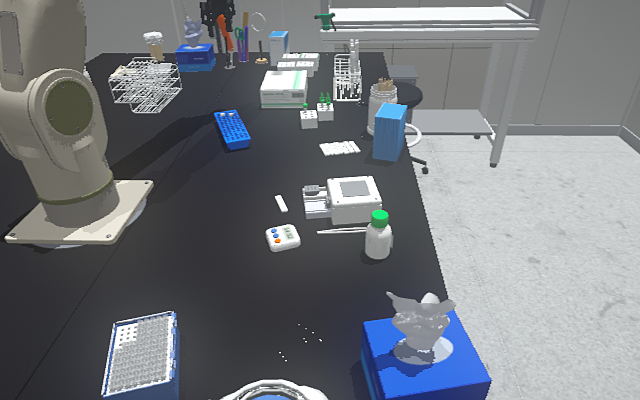

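The top view shows the reader's housing at about px (272–338, 140–207). The ledge is below it at (313, 220), with the key to its left at (283, 223). I'll enlarge that area.

Run:
```python
import cv2
i=cv2.imread('pics/top0.png')[130:280,230:400]
cv2.imwrite('pics/topc.png',cv2.resize(i,None,fx=4,fy=4,interpolation=cv2.INTER_CUBIC))
```

```text
(no output)
```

View pics/topc.png

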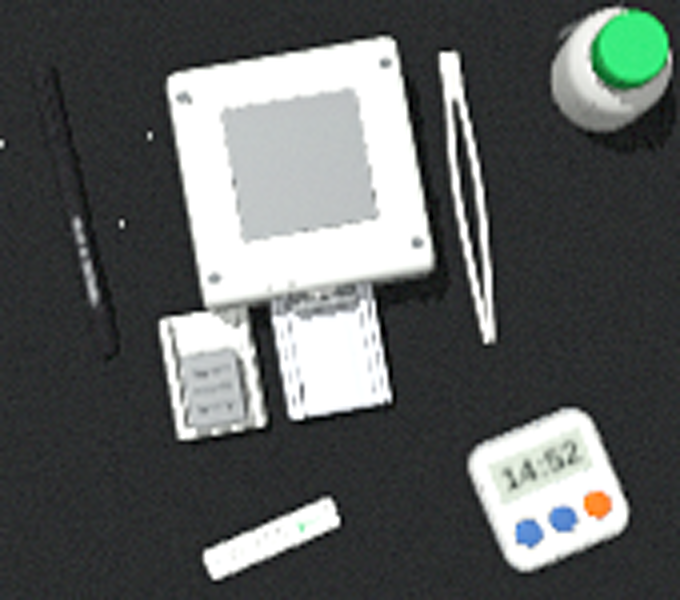

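```bash
cat > h.py <<'E'
from workcell import *
import numpy as np, cv2
from scipy.spatial.transform import Rotation as Rn
from scipy.optimize import least_squares
def proj(p,X):
    return cv2.projectPoints(np.float64(X).reshape(-1,1,3),cv2.Rodrigues(p['R'])[0],p['t'],p['mtx'],None)[0].reshape(-1,2)
def r2w(q,X):  # reader mm -> world
    c,s=np.cos(q[2]),np.sin(q[2]); X=np.atleast_2d(X)/1000
    return np.c_[q[0]+c*X[:,0]-s*X[:,1], q[1]+s*X[:,0]+c*X[:,1], X[:,2]]
E
python3 - <<'E'
from h import *
p=camera_params('top')
R=[[105,52,58],[105,-52,58],[0,-52,58],[0,52,58],[-55,24,18],[-55,-24,18],[-35,55,30]]
px=np.array([[168,73],[396,37],[435,268],[206,305],[291,419],[393,404],[214,389]])/4+[230,130]
f=least_squares(lambda q:(proj(p,r2w(q,R))-px).ravel(),[.5,0,.15])
print(f.x,np.round(f.fun.reshape(-1,2),1))
print(r2w(f.x,[[-40,27.5,0],[-35,55,0],[-35,0,0]]))
o=get_obs();print(Rn.from_quat(o['ee_rot']).as_matrix().round(3))
E
```

```text
[0.5557571  0.00973595 0.14238927] [[-0.7 -0.2]
 [ 0.7 -0.7]
 [ 1.   0.2]
 [-0.4  0.8]
 [-0.5  0.4]
 [-0.  -0.3]
 [-0.1 -0.1]]
[[0.51225942 0.0312813  0.        ]
 [0.51330634 0.05921253 0.        ]
 [0.52111131 0.00476915 0.        ]]
[[-0.943  0.333 -0.   ]
 [ 0.333  0.943 -0.001]
 [-0.    -0.001 -1.   ]]
```

>>> carry_out(commands=[[[0,0,0,0,0,-0.92],[0,0,0,0,0,-0.92],[0,0,0,0,0,-0.92],[0,0,0,0,0,-0.92],[0,0,0,0,0,-0.92],[-0.308,-0.827,0,0,0,0],[-0.308,-0.827,0,0,0,0],[-0.308,-0.827,0,0,0,0],[-0.308,-0.827,0,0,0,0],[-0.308,-0.827,0,0,0,0],[-0.308,-0.827,0,0,0,0],[-0.308,-0.827,0,0,0,0],[-0.308,-0.827,0,0,0,0],[-0.308,-0.827,0,0,0,0],[-0.308,-0.827,0,0,0,0],[-0.308,-0.827,0,0,0,0],[-0.308,-0.827,0,0,0,0],[-0.308,-0.827,0,0,0,0],[-0.308,-0.827,0,0,0,0],[-0.308,-0.827,0,0,0,0]]], hand=0.05)

```text
clock: 1.77
position: [0.4618, 0.1224, 0.2312]
ee_rot: [-0.071, 0.997, 0.0, -0.0]
ft_force: [1.0, 0.1, -0.6]
grip_width: 0.474
grasp_force: 0.0
```

>>> carry_out(commands=[[[-0.308,-0.827,0,0,0,0],[-0.308,-0.827,0,0,0,0],[-0.308,-0.827,0,0,0,0],[0,0,0.7,0,0,0],[0,0,0.7,0,0,0],[0,0,0.7,0,0,0],[0,0,0,0,0,0],[0,0,0,0,0,0],[0,0,0,0,0,0]]])

```text
clock: 2.52
position: [0.5127, 0.0313, 0.1487]
ee_rot: [-0.071, 0.997, 0.0, 0.001]
ft_force: [0.3, 1.5, 0.3]
grip_width: 0.476
grasp_force: 0.0
```

Run:
```python
from h import *
p=camera_params('wrist');i=camera('wrist');cv2.imwrite('pics/w1.png',i[:,:,::-1])
q=[.5558,.0097,.1424]
print(proj(p,r2w(q,[[-35,55,30],[-55,24,18],[-55,-24,18],[0,-52,58],[0,52,58],[-8,0,26]])).round())
print(p['R'].round(3),p['t'].round(3))
```

```text
[[347. 193.]
 [312. 168.]
 [260. 169.]
 [222. 243.]
 [345. 243.]
 [287. 219.]]
[[-0.142  0.99   0.001]
 [ 0.941  0.134  0.312]
 [ 0.308  0.045 -0.95 ]] [ 0.04  -0.502  0.142]
```

View pics/w1.png

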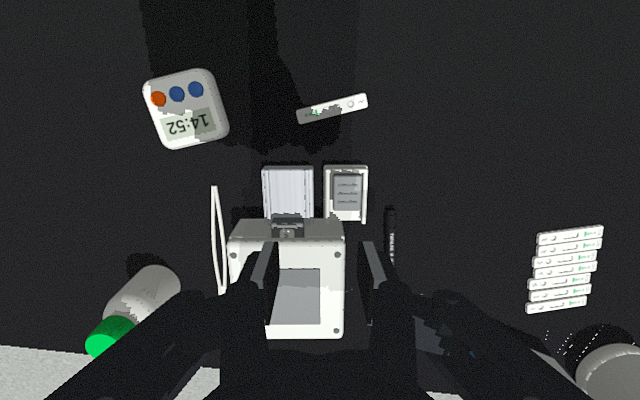

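The close view matches the fit: the key is at (347, 192) against a predicted (347, 193), and the ledge end is at (262–312, 168). I'll descend and then tilt 3° so that the ledge finger leads.

>>> carry_out(commands=[[[0,0,0.6,0,0,0],[0,0,0.6,0,0,0],[0,0,0.6,0,0,0],[0,0,0.5,0,0,0],[0,0,0.3,0,0,0],[0,0,0,-0.25,0,0],[0,0,0,-0.25,0,0],[0,0,0.2,0,0,0],[0,0,0.1,0,0,0],[0,0,0,0,0,0],[0,0,0,0,0,0],[0,0,0,0,0,0]]])

```text
clock: 3.57
position: [0.5122, 0.0323, 0.0316]
ee_rot: [-0.071, 0.997, 0.026, -0.002]
ft_force: [0.7, -0.1, 0.3]
grip_width: 0.474
grasp_force: 0.0
```

Run:
```python
from h import *
o=get_obs();print(o['position'],o['ft_force'],o['grip_width'])
T=Rn.from_quat(o['ee_rot']).as_matrix();q=[.5558,.0097,.1424]
c,s=np.cos(q[2]),np.sin(q[2]);RR=np.array([[c,-s,0],[s,c,0],[0,0,1]])
for y in(-34.7,-27.5,-20.2,20.2,27.5,34.7):
    print(y,(RR.T@(o['position']+T@np.array([0,y,-1.6])/1000-[q[0],q[1],0])*1000).round(1))
a=camera('side')[150:250,270:410,::-1]
b=camera('wrist')[130:290,200:420,::-1]
a=cv2.resize(a,(770,550),interpolation=cv2.INTER_CUBIC);cv2.imwrite('pics/s2.png',a)
```

```text
[0.51215203 0.03226992 0.0315934 ] [ 0.68502201 -0.064277    0.25541017] 0.4735847054538107
-34.7 [-40.   -6.2  31.4]
-27.5 [-40.    1.   31.8]
-20.2 [-40.    8.3  32.1]
20.2 [-40.   48.6  34.2]
27.5 [-40.   55.9  34.6]
34.7 [-40.   63.1  35. ]
```

View pics/s2.png

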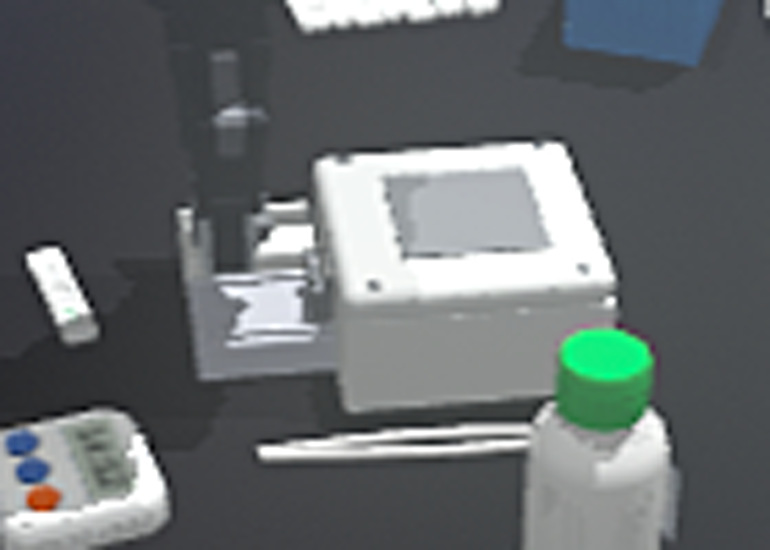

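The side view shows the ledge finger over the ledge, with its tip at crop px (205–250, 270) and nothing touching. Pressing gently next, checking force.

>>> carry_out(commands=[[[0,0,0.05,0,0,0],[0,0,0.05,0,0,0],[0,0,0.025,0,0,0],[0,0,0,0,0,0],[0,0,0,0,0,0]]])

```text
clock: 4.08
position: [0.5121, 0.0322, 0.0264]
ee_rot: [-0.071, 0.997, 0.026, -0.002]
ft_force: [-0.5, 0.7, 1.5]
grip_width: 0.477
grasp_force: 1.0
```

>>> carry_out(commands=[[[0,0,0.025,0,0,0],[0,0,0,0,0,0],[0,0,0,0,0,0]]])

```text
clock: 4.33
position: [0.5121, 0.0322, 0.0254]
ee_rot: [-0.071, 0.997, 0.026, -0.002]
ft_force: [0.5, 0.2, 2.6]
grip_width: 0.474
grasp_force: 1.4
```

Contact came at about the height I worked out. I'll press nearly to the bottom and hold.

>>> carry_out(commands=[[[0,0,0.05,0,0,0],[0,0,0.05,0,0,0],[0,0,0,0,0,0],[0,0,0,0,0,0],[0,0,0,0,0,0],[0,0,0,0,0,0]]])

```text
clock: 4.83
position: [0.512, 0.0322, 0.0214]
ee_rot: [-0.071, 0.997, 0.026, -0.002]
ft_force: [1.5, -1.8, 2.5]
grip_width: 0.477
grasp_force: 1.6
```

Run:
```python
from h import *
a=camera('side')[150:250,270:410,::-1]; b=camera('wrist')[130:290,200:420,::-1]
cv2.imwrite('pics/s3.png',np.hstack([cv2.resize(a,(420,300),interpolation=2),cv2.resize(b,(380,300),interpolation=2)]))
print(get_obs()['ft_force'])
```

```text
[ 0.46571583 -0.95449733  3.41779974]
```

View pics/s3.png

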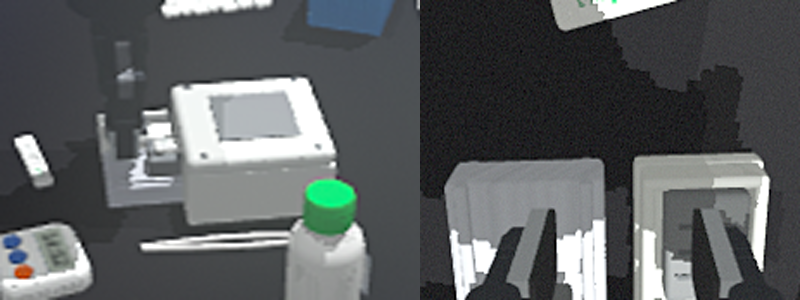

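Run:
```python
from h import *
a=camera('side')[170:225,295:345,::-1]; b=cv2.imread('pics/side0.png')[170:225,295:345]
cv2.imwrite('pics/s4.png',cv2.resize(np.hstack([b,a]),None,fx=8,fy=8,interpolation=2))
```

```text
(no output)
```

View pics/s4.png

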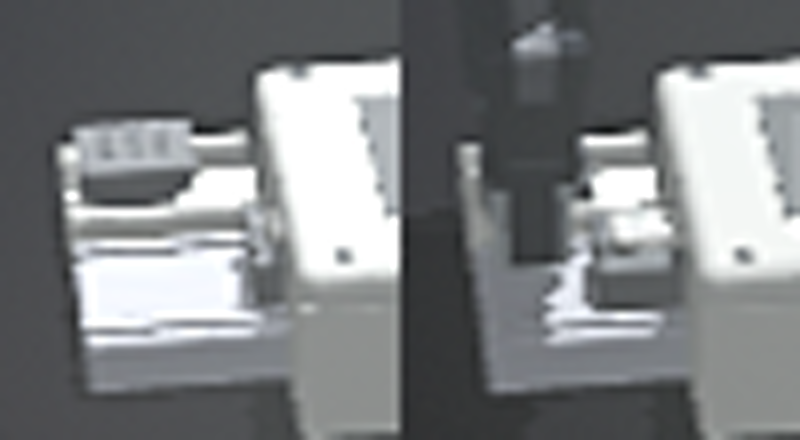

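The carrier has popped out: its front is now beside the finger, at crop px (590, 285), where it was at (250, 270) before. I'll hold longer, then lift slowly and withdraw.

>>> carry_out(commands=[[[0,0,0,0,0,0],[0,0,0,0,0,0],[0,0,0,0,0,0],[0,0,0,0,0,0],[0,0,0,0,0,0],[0,0,0,0,0,0],[0,0,-0.05,0,0,0],[0,0,-0.05,0,0,0],[0,0,-0.1,0,0,0],[0,0,-0.1,0,0,0],[0,0,-0.2,0,0,0],[0,0,-0.4,0,0,0],[0,0,-0.6,0,0,0],[0,0,-0.8,0,0,0],[0,0,-0.8,0,0,0],[0,0,-0.8,0,0,0],[0,0.5,-0.5,0,0,0],[0,0.8,0,0,0,0],[0,0.8,0,0,0,0],[0,0.8,0,0,0,0]]])

```text
clock: 6.65
position: [0.4963, 0.1389, 0.2043]
ee_rot: [-0.07, 0.997, 0.026, -0.001]
ft_force: [0.4, -0.9, 0.4]
grip_width: 0.475
grasp_force: 0.0
```

>>> carry_out(commands=[[[0,0.8,0,0,0,0],[0,0.8,0,0,0,0],[0,0,0,0,0,0],[0,0,0,0,0,0],[0,0,0,0,0,0],[0,0,0,0,0,0]]])

```text
clock: 7.15
position: [0.488, 0.1998, 0.2066]
ee_rot: [-0.07, 0.997, 0.026, -0.002]
ft_force: [0.2, -0.7, 0.3]
grip_width: 0.471
grasp_force: 0.0
```

Run:
```python
from h import *
a=camera('side')[170:225,295:345,::-1]; b=camera('top')[190:245,260:345,::-1]
cv2.imwrite('pics/s5.png',cv2.resize(np.hstack([a,b]),None,fx=5,fy=5,interpolation=2))
```

```text
(no output)
```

View pics/s5.png

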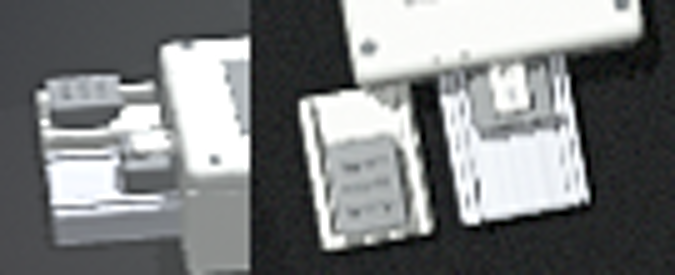

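The carrier lies flat between the lips, about 25 mm out. The key is up again, and the hand is clear.

```bash
python3 -c "from workcell import *;print(hand_in())"
```

```text
the job is handed in; nothing more can be done
None
```

The job is done and handed in: the carrier sprang out against the waiting finger and lies flat on the ledge about 25 mm out, the key was held down about a second and is back up, and I touched nothing around the reader.

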